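Close up a tilted tumbling drum

ROBOT

A 6-joint arm with a two-finger parallel gripper is mounted at the origin on the work surface. World frame = base frame: x ahead of the robot, y to its left, z up, the work surface at z = 0. Lengths are in mm, angles in degrees, forces in N, time in s.
With the tool pointing down it reaches from about 350 to 975 mm from the base axis. Payload 17.4 kg.
Tool frame: the origin (TCP) lies between the finger pads; the fingertips stand 22 mm ahead of it and the grasp point (between the pads) lies 3 mm ahead of it (ctrl.finger_overhang is the distance from the TCP to the fingertips, in mm); z points along the fingers, y is the line along which they close (so a half turn about z gives the same grasp; the last joint's range is limited). The gripper opens to 85 mm and grips with 20 to 120 N. Pads are 22 mm wide; open, the fingers measure 114 mm over their backs; the gripper's body (76 mm by 85 mm) begins 54 mm behind the grasp point. The pads swing forward as they close: fully open they stand 13 mm farther back than shut.
Start: joints at [70.256, 6.646, 82.598, -0, 90.757, -2.166], TCP at [203.865, 643.484, 253.303] pointing down, gripper open.
Joint ranges: [-162.19, 162.19], [-47.58, 125.68], [4.15, 143.07], [-65.23, 245.23], [0.69, 171.88], [-170.13, 170.13]. Speed limits (degrees/s): [108.29, 108.29, 127.2, 180, 180, 180].

INTERFACE

Orientations are given as [roll, pitch, yaw] about the fixed x, y, z axes, in that order (R = Rz(yaw) Ry(pitch) Rx(roll)).
In Python, from workcell import ctrl, viewer, models gives the robot as it stands.
- The arm moves only by the tool send_rows, never from a script. Its argument "steps" is a list of rows, each an object with "xyz": the shift along the tool's x, y, z scaled (see below), a list of three; "angular": the turn, a rotation vector about the tool's x, y, z scaled (see below), a list of three; "gripper": the closure, from -1 (fully open) to 1 (shut). In form: [{"xyz": [tx, ty, tz], "angular": [rx, ry, rz], "gripper": gripper}, ...]. A call has exactly 5 rows; each row is the pose to reach, as a shift and turn from the pose commanded when the call began, along the tool's axes at that moment; what a row does not reach only later rows make up. The controller multiplies each number of a shift by 400 mm and each number of a turn by 90 degrees. A row lasts 1/12 s, in which the tool goes at most 41.7 mm and 7.16 degrees, less where a joint would pass 70% of its speed; a pose out of reach is approached as far as the arm can. A call with a number of a shift or a turn outside -1 to 1 is refused whole. A call with a gripper value outside its range is refused whole. The fingers move at their own pace and stop on an object; "grip_force" is the grip in N (left out, the last holds). Time passes only in rows, so rows that repeat a pose let the fingers close, or fill a call up. It gives the time, the measured TCP pose, the force, the opening and the grip force at its end, in the units of the state.
- ctrl.sense(): the state, without advancing time (a new reading comes with each control period).
- viewer.get_image(name): name is "scene" or "top" or "wrist"; returns a dict with "color" (420x560x3 uint8, red, green, blue), "fx", "fy", "cx", "cy" (pixels), "k1" (the pictures are not rectified: a ray, as slopes to the right and down, at radius r is drawn at 1 + k1 r^2 times it, then the intrinsics apply), "world_from_camera" (4x4, takes a point from camera to world coordinates). Camera axes: x right, y up, looking along -z (the intrinsics and any distortion apply to the point x, -y, -z); pixel columns grow to the right and rows downward; lengths in mm; the calibration is good to about 2 mm. A picture is of the moment at which its call begins. There is no depth.
- ctrl.finish_job(): hands the job in; it is judged then, once.
Trained networks look in a picture, given as the dict that the camera call returned (one of the last four; its "shot" number tells which), for a name from the list of things; names that differ only in an ending like _2 or _b are one class to them, and where a whole thing is asked for, a point or a joint stands for the part that bears it (a point fixed in the world has none). Each returns a list of dicts, best first, with "score" (0 to 1); they miss things now and then, are a little off and sometimes report something else, mostly with a low value. They report only what shows in the picture. A call takes as long as a camera call.
- models.spot_in(picture, thing): "point" ([column, row] in pixels, amid what is visible of it).
- models.pinpoint(picture, thing): "point" ([column, row] in pixels: a listed point, or the origin of a listed thing).
The state is a dict: "t": time; "joint_positions": joint angles; "joint_velocities": joint speeds; "joint_efforts": joint torques, N m; "tool_pos": TCP position; "ee_rot": TCP orientation; "ft_force": force on the tool from outside, world axes, zero at the start; "moment": the same for the moment, N m; "gripper_width": opening from 0.0 (shut) to 1.0 (fully open); "finger_force": force on a finger pad.
Only numpy, scipy, OpenCV 4.12 (cv2) and the standard library are available. Lean on these libraries where they do the work, as an engineer would, in place of code of your own. Each camera call takes 0.05 s, during which the arm holds its last target. There are 200 camera calls.

TASK

Finish loading the tilted tumbling drum and close it up: put the yellow skittle that is left on the bench into the drum with the rest of the batch, set the blue lid fully home in the drum's sloping mouth, then swing the clamp over the lid and press its red grip down until the spring catch snaps over the bar. The brown skittle belongs to another batch: leave it, the dye jar and the candlestick standing where they are, and let go of everything at the end.

Things in the scene. Friction and masses are not known exactly. Their poses are not given: they have to be found in the camera images.
- tumbler: Tumbling machine that carries the drum, fixed to the bench. Origin on the bench straight below the mouth centre, x horizontal towards its back. Base plate 12 mm thick, 200 mm wide, from 90 mm before to 270 mm behind the origin; green motor housing at the back, 127 mm high, from 135 mm behind the origin.
- drum: Steel drum, open, fixed (does not turn), axis tilted 30 degrees: the mouth slopes down towards the robot. Origin: centre of the mouth in the rim plane, 170 mm above the bench. z points out along the axis, x uphill in the mouth plane, y level to the machine's left. Inside diameter 140, outside 150, inside depth 127 mm; four yellow skittles lie on its floor, up to 30 mm deep.
- drum_mid (a point): Point on the drum's axis inside it, 60 mm below the mouth plane (z = -0.06 in the drum's frame).
- clamp (a joint): Clamp hinge, rad: 0 is closed, lying across the lid parallel to the mouth; 1.57 stands straight out from the mouth; opens to 2.65, folded out to the machine's right. Axis parallel to the drum's x. Stiff (0.4 N m), it stays where it is left; the clamp weighs 0.35 kg.
- clamp_hinge (a point): Middle of the clamp's hinge axis, at the right of the mouth: (0, -0.094, 0.014) m in the drum's frame.
- clamp_grip (a point): Middle of the red grip: a round sleeve 16 mm thick, 54 mm long, on the cross bar (12 mm thick, parallel to the hinge, this point's x) at the free end of the clamp's two arms (12 mm thick, 68 mm apart, passing either side of the lid's knob). In the drum's frame at joint value q: (0, -0.094 + 0.214 cos q, 0.014 + 0.214 sin q) m. Closed, it lies 40 mm outside the lid's edge, on the left.
- catch (a joint): Spring catch, rad: 0 is at rest; the passing bar pushes it outward to about 0.13, then it springs back to 0 over the bar.
- lid: Round blue lid, loose, about 0.35 kg, flat on the bench at the start. Origin: centre of its underside, z up through the knob. From below: black spigot 132 mm across, 12 mm deep, tapered lower edge (4 mm play all round in the drum); blue flange 160 mm across, 8 mm thick; black knob. 62 mm high in all.
- lid_seat (a point): Centre of the lid at the underside of its flange (12 mm above the lid's origin): it meets the drum's origin when the lid is home, with the flange flat on the rim.
- lid_knob (a point): Grasp point on the lid's knob, 45 mm above the lid's origin on its axis. The knob is a cylinder 34 mm in diameter from 20 to 56 mm above the lid's origin, top at 62 mm.
- yellow: Yellow turned skittle, standing on the bench, 72 mm high; body 30 mm in diameter from 8 to 36 mm height, neck 15 mm at 50 mm, head 21 mm. Origin at the centre of its foot, z up along it. 45 g. This one goes into the drum.
- yellow_mid (a point): Middle of the yellow skittle's axis, 36 mm above its foot.
- brown: Dark brown skittle of the same shape, standing on the bench; must be left alone. Origin at the centre of its foot.
- jar: Closed amber dye jar, 72 mm in diameter, 100 mm high; to be left alone. Origin at the centre of its foot.
- candlestick: Plain turned wooden candlestick, 72 mm foot, 150 mm high; to be left alone. Origin at the centre of its foot.
- catch_roller (a point): Centre of the roller of the yellow spring catch on the machine's left, at (-0.056, 0.124, 0.026) m in the drum's frame: a black roller 12 mm thick, 28 mm long. The near end of the clamp's cross bar, pressed down, pushes it aside (about 10 N at the grip, from 25 to 10 mm before closed); with the clamp at 0 the roller sits over the bar, under 1 mm clear, and holds it down.

How it is judged (in metres and radians):
On the way, in this order (a step that is already met when the one before it is completed fails the run):
1. the yellow skittle is inside the drum (distance between yellow_mid and drum_mid below 0.085 m and z of yellow_mid in the frame of drum below -0.025 m), for 0.3 s.
2. the lid is home in the mouth (all of step 1 and z of lid_seat in the frame of drum between -0.004 and 0.004 m and distance between lid_seat and drum below 0.01 m and angle between the z axis of lid and the z axis of drum, either way round below 0.05 rad), for 0.2 s.
3. the clamp is down across the lid and the catch has snapped over its bar (all of step 2 and value of joint clamp below 0.04 rad and value of joint catch below 0.05 rad), for 0.2 s.
At the end, for the whole second after the job is handed in: Yellow skittle in the drum, its middle 25 mm or more below the mouth; lid at rest, flange within 4 mm of the rim plane, centre within 10 mm, parallel within 0.05 rad; clamp within 0.04 rad of closed and catch within 0.05 rad of rest over its bar (all of step 3 and linear speed of lid below 0.02 m/s); the robot touches nothing.
It fails at once if the brown skittle is pushed more than 40 mm or tipped over (distance of brown from where it was at the start of the episode above 0.04 m or angle between brown's own z axis and vertical above 0.5 rad).
It fails at once if the dye jar is pushed more than 40 mm or tipped over (distance of jar from where it was at the start of the episode above 0.04 m or angle between jar's own z axis and vertical above 0.5 rad).
It fails at once if the candlestick is pushed more than 40 mm or tipped over (distance of candlestick from where it was at the start of the episode above 0.04 m or angle between candlestick's own z axis and vertical above 0.5 rad).
It also fails if it takes over 72 s, if anything falls off the work surface, if the arm or the gripper's body presses on something with over 40 N, if the wrist force passes 120 N, or if a joint passes its speed limit or range.

## Working session

There is one attempt and no reset: what is moved stays moved. The work goes in short steps, Python scripts to look and compute and a tool call to move; the robot and the scene stay as the last step left them, time stands still between calls to the robot, and variables do not carry over. Pictures are saved under pics/ and viewed, at most 10 in all, crops included, and the job is handed in when it is done.

Besides the shell and the picture viewer there is one more tool, called after "Request:" by a JSON object that holds its "op" and its "data", one argument or row to a line. send_rows: Moves the arm, as the interface text tells. Shifts and turns lie within -1 to 1; 1 stands for 400 mm of shift or 90 degrees of turn. Its arguments: {"type":"object","properties":{"steps":{"type":"array","items":{"type":"object","properties":{"xyz":{"type":"array","items":{"type":"number"}},"angular":{"type":"array","items":{"type":"number"}},"gripper":{"type":"number"}}}},"grip_force":{"type":"number"}},"required":["steps"]}

```bash
mkdir -p pics; ls; cat > h.py <<'E'
import numpy as np, cv2
from scipy.spatial.transform import Rotation as R
from workcell import ctrl, viewer, models
def ray(p,uv):
    K=np.array([[p['fx'],0,p['cx']],[0,p['fy'],p['cy']],[0,0,1.]])
    x,y=(uv[0]-p['cx'])/p['fx'],(uv[1]-p['cy'])/p['fy']
    rd=np.hypot(x,y); r=rd
    for _ in range(30): r=rd/(1+p['k1']*r*r)
    s=r/rd if rd>0 else 1
    T=np.array(p['world_from_camera']); d=T[:3,:3]@np.array([x*s,-y*s,-1.]); return T[:3,3],d/np.linalg.norm(d)
def proj(p,X):
    T=np.linalg.inv(np.array(p['world_from_camera'])); c=T[:3,:3]@np.array(X)+T[:3,3]
    x,y=c[0]/-c[2],-c[1]/-c[2]; s=1+p['k1']*(x*x+y*y)
    return np.array([p['cx']+p['fx']*x*s,p['cy']+p['fy']*y*s])
def onz(p,uv,z):
    o,d=ray(p,uv); return o+d*(z-o[2])/d[2]
def tri(rs):
    A=sum(np.eye(3)-np.outer(d,d) for o,d in rs); b=sum((np.eye(3)-np.outer(d,d))@o for o,d in rs)
    X=np.linalg.solve(A,b); return X,[np.linalg.norm((np.eye(3)-np.outer(d,d))@(X-o)) for o,d in rs]
def save(p,n): cv2.imwrite('pics/'+n+'.png',cv2.cvtColor(p['color'],cv2.COLOR_RGB2BGR))
def pose():
    s=ctrl.sense(); return s,np.array(s['tool_pos']),R.from_euler('xyz',s['ee_rot'],degrees=True)
def delta(target,Rt):
    # shift (scaled) and rotvec (scaled) from present pose, tool axes
    s,t,r=pose(); return np.round(r.inv().apply(np.array(target)-t)/400,4), np.round((r.inv()*Rt).as_rotvec(degrees=True)/90,4)
E
python3 - <<'E'
from h import *
s=ctrl.sense(); print({k:np.round(v,2).tolist() for k,v in s.items()}, ctrl.finger_overhang)
P={n:viewer.get_image(n) for n in ('scene','top','wrist')}
for n,p in P.items(): save(p,n+'0')
for th in ['tumbler','drum','drum_mid','clamp_hinge','clamp_grip','lid','lid_seat','lid_knob','yellow','yellow_mid','brown','jar','candlestick','catch_roller']:
    rs=[];out=[]
    for n,p in P.items():
        q=models.pinpoint(p,th)
        if q: out.append((n,np.round(q[0]['point']).tolist(),round(q[0]['score'],2)))
        if q and q[0]['score']>.3: rs.append(ray(p,q[0]['point']))
    print(th,out, [np.round(v,1).tolist() for v in tri(rs)] if len(rs)>1 else '')
E
```

```text
pics
{'t': 0.0, 'joint_positions': [70.26, 6.67, 82.64, 0.0, 90.76, -2.17], 'joint_velocities': [0.01, -0.05, 0.01, -0.05, 0.06, 0.01], 'joint_efforts': [-0.01, -73.2, -63.25, -0.0, 0.01, 0.0], 'tool_pos': [203.8, 643.33, 252.55], 'ee_rot': [-179.93, -0.0, 162.42], 'ft_force': [-0.38, -0.51, 0.94], 'moment': [-0.01, -0.02, 0.08], 'finger_force': 0.0, 'gripper_width': 1.0} 22.0
tumbler [('scene', [169.0, 289.0], 0.74), ('top', [375.0, 174.0], 0.61)] [[651.7, -14.8, 7.2], [2.3, 2.3]]
drum [('scene', [155.0, 215.0], 0.67), ('top', [387.0, 163.0], 0.68)] [[639.8, -11.3, 196.7], [0.6, 0.6]]
drum_mid [('scene', [242.0, 217.0], 0.59), ('top', [379.0, 156.0], 0.57)] [[658.4, 77.3, 215.7], [67.7, 67.7]]
clamp_hinge [('scene', [97.0, 227.0], 0.87)] 
clamp_grip [('scene', [320.0, 227.0], 0.46), ('top', [515.0, 181.0], 0.64)] [[675.1, 24.1, 367.8], [269.3, 269.3]]
lid [('scene', [316.0, 239.0], 0.88), ('top', [250.0, 223.0], 0.58)] [[524.9, 321.7, 2.7], [0.6, 0.6]]
lid_seat [('top', [248.0, 224.0], 0.92)] 
lid_knob [('scene', [321.0, 225.0], 0.94), ('top', [245.0, 225.0], 0.71)] [[516.8, 332.7, 38.8], [0.9, 0.9]]
yellow [('scene', [153.0, 223.0], 0.74), ('top', [333.0, 191.0], 0.57)] [[598.0, 42.6, 145.5], [69.3, 69.3]]
yellow_mid [('scene', [155.0, 215.0], 0.73), ('top', [374.0, 172.0], 0.67)] [[623.8, 0.2, 182.8], [14.6, 14.6]]
brown [('scene', [242.0, 218.0], 0.73), ('top', [317.0, 266.0], 0.45)] [[407.8, 145.6, -19.3], [0.6, 0.6]]
jar [('scene', [412.0, 244.0], 0.79), ('top', [162.0, 211.0], 0.73)] [[560.9, 554.4, 2.5], [4.6, 4.6]]
candlestick [('scene', [325.0, 304.0], 0.98), ('top', [256.0, 156.0], 0.68)] [[710.0, 304.9, -5.1], [1.1, 1.1]]
catch_roller [('scene', [222.0, 207.0], 0.76), ('top', [336.0, 189.0], 0.62)] [[584.9, 106.2, 164.9], [0.3, 0.3]]
```

View pics/scene0.png

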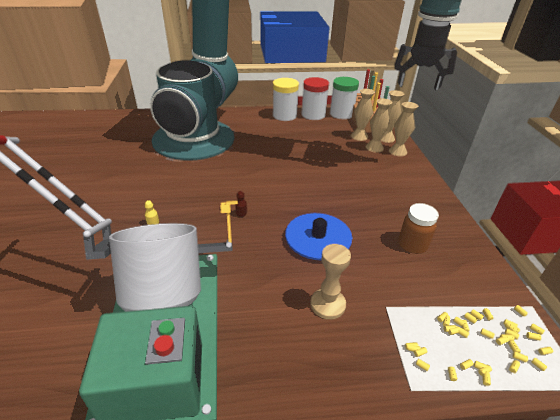

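View pics/top0.png

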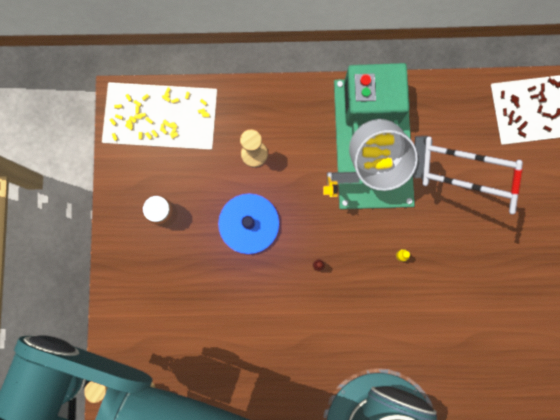

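The scene view shows the drum at (155,260), the folded clamp with its grip at (2,140), the catch at (228,207), the yellow skittle at (151,214), the brown at (241,204), the lid at (318,235), the candlestick at (330,290) and the jar at (418,228). In the top view yellow is at (403,255), brown (319,265), lid (249,223), rim centre about (384,155) and red grip (517,180). The networks' yellow point was wrong because it landed on the drum or catch.

```bash
cat > fit.py <<'E'
from h import *
from scipy.optimize import least_squares
def drumT(x,y,yaw):
    c,s=np.cos(yaw),np.sin(yaw); a=np.radians(30)
    ex=np.array([c,s,0]);ey=np.array([-s,c,0]);ez=np.array([0,0,1.])
    M=np.c_[ex*np.cos(a)+ez*np.sin(a), ey, -ex*np.sin(a)+ez*np.cos(a)]
    return M,np.array([x,y,170.])
E
python3 - <<'E'
from fit import *
P={n:viewer.get_image(n) for n in ('scene','top')}
# blobs
for n,p in P.items():
    hsv=cv2.cvtColor(p['color'],cv2.COLOR_RGB2HSV)
    for nm,lo,hi in [('yellow',(22,150,120),(34,255,255)),('red',(0,180,100),(6,255,255)),('blue',(105,150,80),(125,255,255)),('green',(50,80,30),(90,255,150))]:
        m=cv2.inRange(hsv,lo,hi); k,_,st,ce=cv2.connectedComponentsWithStats(m)
        print(n,nm,[(st[i,:5].tolist(),np.round(ce[i],1).tolist()) for i in range(1,k) if st[i,4]>40 and not(nm=='yellow' and (ce[i][0]<220 and n=='top' or ce[i][0]>380 and n=='scene'))])
    for th in ['clamp_grip','yellow','yellow_mid','brown','clamp_hinge','catch_roller']:
        print(n,th,[(np.round(q['point']).tolist(),round(q['score'],2)) for q in models.pinpoint(p,th)[:4]],[(np.round(q['point']).tolist(),round(q['score'],2)) for q in models.spot_in(p,th)[:3]])
obs=[('scene','r',(222,207)),('top','r',(336,189)),('scene','h',(97,227)),('top','g',(517,180)),('scene','g',(3,141)),('top','b1',(340,205)),('top','b2',(411,205))]
def f(v):
    M,o=drumT(*v[:3]);q=v[3]
    pts={'r':o+M@[-56,124,26],'h':o+M@[0,-94,14],'g':o+M@[0,-94+214*np.cos(q),14+214*np.sin(q)]}
    c,s=np.cos(v[2]),np.sin(v[2]);B=lambda a,b:np.array([v[0]+c*a-s*b,v[1]+s*a+c*b,12])
    pts['b1']=B(-85,95);pts['b2']=B(-85,-95)
    return np.concatenate([proj(P[n],pts[k])-u for n,k,u in obs])
r=least_squares(f,[640,-11,0,2.5],x_scale=[1,1,.01,.1],loss='soft_l1')
print(r.x,np.degrees(r.x[2]),np.round(f(r.x).reshape(-1,2),1))
M,o=drumT(*r.x[:3])
for n in P:
    im=cv2.cvtColor(P[n]['color'],cv2.COLOR_RGB2BGR)
    for rad in (70,75):
        for t in np.linspace(0,6.28,60): cv2.circle(im,tuple(int(i) for i in np.round(proj(P[n],o+M@[rad*np.cos(t),rad*np.sin(t),0]))),0,(0,0,255),-1)
    u=np.round(proj(P[n],o)).astype(int)
    cv2.imwrite(f'pics/fit_{n}.png',cv2.resize(im[max(0,u[1]-80):u[1]+110,max(0,u[0]-160):u[0]+160],None,fx=2,fy=2))
a=cv2.imread('pics/fit_scene.png');b=cv2.imread('pics/fit_top.png')
w=max(a.shape[1],b.shape[1]);pad=lambda z:cv2.copyMakeBorder(z,0,0,0,w-z.shape[1],cv2.BORDER_CONSTANT)
cv2.imwrite('pics/fit.png',cv2.resize(np.vstack([pad(a),pad(b)]),None,fx=.78,fy=.78))
E
```

```text
scene yellow [([273, 81, 25, 12, 138], [285.0, 88.1]), ([145, 200, 14, 24, 210], [150.6, 213.9]), ([221, 202, 16, 11, 89], [226.4, 206.5])]
scene red [([304, 78, 24, 13, 160], [316.3, 82.5]), ([509, 182, 51, 72, 2065], [542.8, 215.9]), ([155, 336, 18, 16, 222], [163.3, 343.4])]
scene blue [([261, 12, 68, 51, 3228], [293.3, 36.8]), ([286, 213, 66, 47, 1848], [315.7, 234.8])]
scene green [([193, 0, 28, 31, 230], [207.1, 14.9]), ([218, 1, 10, 29, 75], [222.0, 14.0]), ([196, 27, 16, 29, 108], [203.1, 39.3]), ([208, 37, 9, 15, 41], [212.1, 44.4]), ([214, 58, 23, 27, 154], [226.0, 69.6]), ([334, 82, 25, 9, 134], [345.1, 87.1]), ([193, 84, 12, 23, 68], [198.0, 94.3]), ([179, 142, 42, 17, 210], [199.1, 151.9]), ([165, 151, 14, 8, 43], [172.5, 154.1]), ([79, 256, 138, 164, 7904], [152.9, 375.9]), ([159, 325, 15, 10, 53], [167.4, 331.5]), ([154, 363, 12, 16, 81], [159.6, 369.5])]
scene clamp_grip [] [([49.0, 190.0], 0.83)]
scene yellow [] [([153.0, 214.0], 0.7)]
scene yellow_mid [([153.0, 215.0], 0.8)] [([155.0, 216.0], 0.62), ([239.0, 206.0], 0.42), ([317.0, 234.0], 0.19)]
scene brown [([240.
[... 701 characters left out ...]
8, 11, 20, 64], [65.2, 386.9]), ([330, 398, 24, 22, 198], [342.0, 408.4])]
top clamp_grip [([518.0, 181.0], 0.88), ([381.0, 156.0], 0.37)] [([474.0, 184.0], 0.8), ([158.0, 208.0], 0.42)]
top yellow [([402.0, 256.0], 0.58)] []
top yellow_mid [([403.0, 253.0], 0.42), ([377.0, 173.0], 0.21)] [([403.0, 256.0], 0.68)]
top brown [([317.0, 268.0], 0.59)] [([321.0, 269.0], 0.54)]
top clamp_hinge [([424.0, 161.0], 0.96), ([250.0, 226.0], 0.61)] [([390.0, 162.0], 0.75)]
top catch_roller [] [([332.0, 190.0], 0.61)]
[ 6.50816432e+02 -1.52616879e+01  1.46256100e-02  2.32963015e+00] 0.8379857283397708 [[  0.8   0.7]
 [ -1.1  -0.8]
 [  1.2  -0.4]
 [ -0.4   0.4]
 [-11.8  -0.9]
 [  1.1   1.6]
 [  1.6  -0.7]]
```

View pics/fit.png

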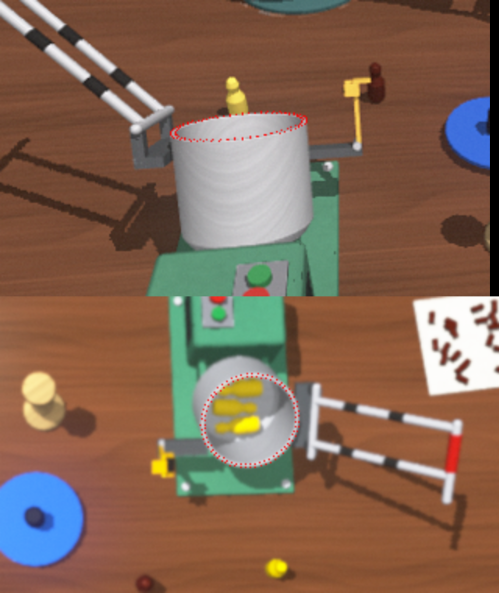

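The reprojected rim lies right on the drum's rim in both views: yaw about 0.8°, mouth centre near (651,-15,170). The clamp stands at about 2.3 rad. Next I locate the skittles and lid by two views and plan the move to yellow.

```bash
cat >> fit.py <<'E'
M,O=drumT(650.8,-15.3,.0146)
RD=R.from_matrix(np.c_[[-np.cos(.0146),-np.sin(.0146),0],[-np.sin(.0146),np.cos(.0146),0],[0,0,-1]])
RM=R.from_matrix(np.c_[-M[:,0],M[:,1],-M[:,2]])
E
python3 - <<'E'
from fit import *
P={n:viewer.get_image(n) for n in ('scene','top')}
T=lambda a,b:[np.round(v,1).tolist() for v in tri([ray(P['scene'],a),ray(P['top'],b)])]
print('yellow',T((150.6,213.9),(402.7,254.8)),'brown',T((240,205),(319,265)),'lid flange',T((318,236),(248.7,223.6)),'knob',T((320,225),(247.5,222.5)))
Y=np.array(T((150.6,213.9),(402.7,254.8))[0])
print(onz(P['top'],(402.7,254.8),50), onz(P['top'],(248.7,223.6),20))
Y[2]=120
print(delta(Y,RD))
E
```

```text
yellow [[432.7, -75.5, 32.3], [1.0, 1.0]] brown [[409.9, 142.4, 28.3], [0.1, 0.1]] lid flange [[523.4, 325.6, 10.9], [0.2, 0.2]] knob [[522.5, 327.0, 45.5], [0.7, 0.7]]
[431.6758985  -70.64844148  50.        ] [522.3291321  324.86704601  20.        ]
(array([-1.0882, -1.5407,  0.3333]), array([-0.    , -0.    , -0.2046]))
```

Request:
{"op": "send_rows", "data": {
  "steps": [
    {"xyz": [-0.058,-0.082,0],"angular": [0,0,0],"gripper": -1},
    {"xyz": [-0.115,-0.163,0],"angular": [0,0,0],"gripper": -1},
    {"xyz": [-0.173,-0.245,0],"angular": [0,0,0],"gripper": -1},
    {"xyz": [-0.23,-0.326,0],"angular": [0,0,0],"gripper": -1},
    {"xyz": [-0.288,-0.408,0],"angular": [0,0,0],"gripper": -1}
  ]
}}

```text
t: 4.07
tool_pos: [264.5, 451.4, 253.2]
ee_rot: [180.0, 0.0, 162.5]
ft_force: [0.9, -0.4, -0.4]
gripper_width: 1.005
finger_force: 0.0
```

Request:
{"op": "send_rows", "data": {
  "steps": [
    {"xyz": [-0.058,-0.082,0],"angular": [0,0,0],"gripper": -1},
    {"xyz": [-0.115,-0.163,0],"angular": [0,0,0],"gripper": -1},
    {"xyz": [-0.173,-0.245,0],"angular": [0,0,0],"gripper": -1},
    {"xyz": [-0.23,-0.326,0],"angular": [0,0,0],"gripper": -1},
    {"xyz": [-0.288,-0.408,0],"angular": [0,0,0],"gripper": -1}
  ]
}}

```text
t: 4.48
tool_pos: [324.8, 261.0, 253.5]
ee_rot: [180.0, 0.0, 162.5]
ft_force: [1.7, -0.5, -0.7]
gripper_width: 0.998
finger_force: 0.0
```

Request:
{"op": "send_rows", "data": {
  "steps": [
    {"xyz": [-0.058,-0.082,0],"angular": [0,0,0],"gripper": -1},
    {"xyz": [-0.115,-0.163,0],"angular": [0,0,0],"gripper": -1},
    {"xyz": [-0.173,-0.245,0],"angular": [0,0,-0.07],"gripper": -1},
    {"xyz": [-0.23,-0.326,0],"angular": [0,0,-0.14],"gripper": -1},
    {"xyz": [-0.288,-0.408,0],"angular": [0,0,-0.2],"gripper": -1}
  ]
}}

```text
t: 4.9
tool_pos: [380.3, 88.6, 253.7]
ee_rot: [180.0, 0.1, 179.4]
ft_force: [0.7, 0.6, 0.1]
gripper_width: 0.998
finger_force: 0.0
```

```bash
python3 - <<'E'
from fit import *
s,t,r=pose(); print(s['t'],t,s['ee_rot'])
P={n:viewer.get_image(n) for n in ('scene','top','wrist')}; p=P['wrist']; save(p,'w1')
hsv=cv2.cvtColor(p['color'],cv2.COLOR_RGB2HSV); m=cv2.inRange(hsv,(22,150,100),(34,255,255)); k,_,st,ce=cv2.connectedComponentsWithStats(m)
print([(st[i].tolist(),ce[i].tolist(),onz(p,ce[i],36)) for i in range(1,k) if st[i,4]>60])
for th in ('yellow_mid','yellow'):
  print(th,[(q['point'],q['score'],onz(p,q['point'],36 if 'mid' in th else 0)) for q in models.pinpoint(p,th)[:3]])
print(delta([432,-74,100],RD))
E
```

```text
4.9 [380.305176    88.55539889 253.68294286] [1.79987604e+02 6.62511504e-02 1.79356451e+02]
[([100, 211, 48, 44, 1303], [124.00153491941673, 232.45663852647735], array([431.32182956, -72.68706234,  36.        ]))]
yellow_mid [([123.5, 234.5], 0.68, array([433.50552854, -73.5322901 ,  36.        ]))]
yellow [([138.0, 224.2], 0.67, array([435.63151413, -72.74711245,   0.        ]))]
(array([-0.1369, -0.4087,  0.3834]), array([ 0.0002,  0.0001, -0.021 ]))
```

Request:
{"op": "send_rows", "data": {
  "steps": [
    {"xyz": [-0.045,-0.1,0.0],"angular": [0,0,-0.01],"gripper": -1},
    {"xyz": [-0.09,-0.2,0.0],"angular": [0,0,-0.02],"gripper": -1},
    {"xyz": [-0.14,-0.3,0.05],"angular": [0,0,-0.021],"gripper": -1},
    {"xyz": [-0.14,-0.36,0.1],"angular": [0,0,-0.021],"gripper": -1},
    {"xyz": [-0.14,-0.408,0.18],"angular": [0,0,-0.021],"gripper": -1}
  ]
}}

```text
t: 5.57
tool_pos: [435.0, -75.2, 181.9]
ee_rot: [-179.9, 0.1, -179.0]
ft_force: [1.2, 0.3, 0.3]
gripper_width: 1.0
finger_force: 0.0
```

```bash
python3 - <<'E'
from fit import *
p=viewer.get_image('wrist')
s,t,r=pose(); print(s['t'],t,s['ee_rot'])
hsv=cv2.cvtColor(p['color'],cv2.COLOR_RGB2HSV); m=cv2.inRange(hsv,(22,150,100),(34,255,255)); k,_,st,ce=cv2.connectedComponentsWithStats(m)
print([(st[i].tolist(),ce[i].tolist(),onz(p,ce[i],36)) for i in range(1,k) if st[i,4]>60])
for th in ('yellow_mid','yellow'):
  print(th,[(q['point'],q['score'],onz(p,q['point'],36 if 'mid' in th else 0)) for q in models.pinpoint(p,th)[:3]])
print(delta([433.5,-73.5,100],RD),delta([433.5,-73.5,28],RD))
E
```

```text
5.6167 [432.47467115 -76.09319762 174.19260124] [ 179.97873657   -0.33408319 -179.09811551]
[([262, 171, 41, 53, 1587], [281.9817265280403, 196.471329552615], array([430.4289989, -75.7450261,  36.       ]))]
yellow_mid [([286.6, 200.6], 0.57, array([433.61729273, -72.19330369,  36.        ]))]
yellow [([285.6, 188.4], 0.68, array([433.40798715, -72.77499176,   0.        ]))]
(array([-0.0019, -0.0007,  0.1983]), array([ 0.0007, -0.0024,  0.0005])) (array([-0.0026, -0.0009,  0.3783]), array([ 0.0007, -0.0024,  0.0005]))
```

Request:
{"op": "send_rows", "data": {
  "steps": [
    {"xyz": [0,-0.003,0.1],"angular": [0,0,0],"gripper": -1},
    {"xyz": [0,-0.003,0.2],"angular": [0,0,0],"gripper": -1},
    {"xyz": [0,-0.003,0.3],"angular": [0,0,0],"gripper": -1},
    {"xyz": [0,-0.003,0.38],"angular": [0,0,0],"gripper": -1},
    {"xyz": [0,-0.003,0.38],"angular": [0,0,0],"gripper": -1}
  ]
}}

```text
t: 6.13
tool_pos: [431.7, -72.7, 25.1]
ee_rot: [179.9, -0.3, -178.9]
ft_force: [-1.1, 0.1, -1.6]
gripper_width: 1.003
finger_force: 0.0
```

Request:
{"op": "send_rows", "data": {
  "grip_force": 30,
  "steps": [
    {"xyz": [0,0,0],"angular": [0,0,0],"gripper": 1},
    {"xyz": [0,0,0],"angular": [0,0,0],"gripper": 1},
    {"xyz": [0,0,0],"angular": [0,0,0],"gripper": 1},
    {"xyz": [0,0,0],"angular": [0,0,0],"gripper": 1},
    {"xyz": [0,0,0],"angular": [0,0,0],"gripper": 1}
  ]
}}

```text
t: 6.55
tool_pos: [434.7, -75.1, 31.2]
ee_rot: [-180.0, 0.2, -179.0]
ft_force: [-2.2, 2.1, 15.8]
gripper_width: 0.338
finger_force: 28.4
```

Request:
{"op": "send_rows", "data": {
  "steps": [
    {"xyz": [0,0,0],"angular": [0,0,0],"gripper": 1},
    {"xyz": [0,0,0],"angular": [0,0,0],"gripper": 1},
    {"xyz": [0,0,0],"angular": [0,0,0],"gripper": 1},
    {"xyz": [0,0,0],"angular": [0,0,0],"gripper": 1},
    {"xyz": [0,0,0],"angular": [0,0,0],"gripper": 1}
  ]
}}

```text
t: 6.97
tool_pos: [434.7, -75.1, 31.2]
ee_rot: [-180.0, 0.2, -179.0]
ft_force: [-2.0, 2.8, 12.2]
gripper_width: 0.333
finger_force: 29.1
```

Request:
{"op": "send_rows", "data": {
  "steps": [
    {"xyz": [0,0,-0.1],"angular": [0,0,0],"gripper": 1},
    {"xyz": [0,0,-0.2],"angular": [0,0,0],"gripper": 1},
    {"xyz": [0,0,-0.3],"angular": [0,0,0],"gripper": 1},
    {"xyz": [0,0,-0.4],"angular": [0,0,0],"gripper": 1},
    {"xyz": [0,0,-0.5],"angular": [0,0,0],"gripper": 1}
  ]
}}

```text
t: 7.38
tool_pos: [433.2, -74.9, 232.3]
ee_rot: [-180.0, 0.1, -179.0]
ft_force: [0.8, -0.7, -0.7]
gripper_width: 0.339
finger_force: 30.3
```

```bash
python3 - <<'E'
from fit import *
s,t,r=pose(); print(s['t'],t,s['ee_rot'],s['gripper_width'],s['ft_force'])
print(delta(O+M@[0,0,100],RM),delta(O+M@[0,0,-35],RM), O+M@[0,0,100])
E
```

```text
7.3833 [433.22664734 -74.9168231  232.2767897 ] [-1.79979338e+02  7.79233287e-02 -1.79036889e+02] 0.33905402046098226 [ 0.76109937 -0.71688056 -0.74142271]
(array([-0.4214,  0.1401, -0.0603]), array([ 1.000e-04, -3.325e-01,  1.400e-03])) (array([-0.5898,  0.1399,  0.2322]), array([ 1.000e-04, -3.325e-01,  1.400e-03])) [600.80532891 -16.02997407 256.60254038]
```

Request:
{"op": "send_rows", "data": {
  "steps": [
    {"xyz": [-0.08,0.03,-0.05],"angular": [0,-0.07,0],"gripper": 1},
    {"xyz": [-0.17,0.06,-0.06],"angular": [0,-0.14,0],"gripper": 1},
    {"xyz": [-0.25,0.09,-0.06],"angular": [0,-0.21,0],"gripper": 1},
    {"xyz": [-0.34,0.12,-0.06],"angular": [0,-0.28,0],"gripper": 1},
    {"xyz": [-0.421,0.14,-0.06],"angular": [0,-0.333,0],"gripper": 1}
  ]
}}

```text
t: 7.8
tool_pos: [602.5, -15.1, 255.3]
ee_rot: [180.0, 30.4, -179.0]
ft_force: [1.1, -0.7, -0.8]
gripper_width: 0.338
finger_force: 30.4
```

Request:
{"op": "send_rows", "data": {
  "steps": [
    {"xyz": [0,0,0],"angular": [0,0,0],"gripper": 1},
    {"xyz": [0,0,0.08],"angular": [0,0,0],"gripper": 1},
    {"xyz": [0,0,0.14],"angular": [0,0,0],"gripper": 1},
    {"xyz": [0,0,0.2],"angular": [0,0,0],"gripper": 1},
    {"xyz": [0,0,0.2],"angular": [0,0,0],"gripper": 1}
  ]
}}

```text
t: 8.22
tool_pos: [640.6, -15.4, 179.6]
ee_rot: [180.0, 29.6, -179.0]
ft_force: [-0.4, 0.9, -1.5]
gripper_width: 0.336
finger_force: 30.3
```

```bash
python3 - <<'E'
from fit import *
s,t,r=pose(); print(s['t'],t,s['ee_rot'],s['gripper_width'],s['ft_force'])
print('drum frame',M.T@(t-O)); print(delta(O+M@[0,0,-35],RM))
E
```

```text
8.2167 [640.62307563 -15.42919955 179.632021  ] [ 179.96248803   29.6300418  -179.04419664] 0.3359415468081556 [-0.35523697  0.86656275 -1.47556383]
drum frame [-3.99815875  0.01939204 13.43043787]
(array([-0.0108, -0.0003,  0.121 ]), array([ 0.0011, -0.0041,  0.0011]))
```

Request:
{"op": "send_rows", "data": {
  "steps": [
    {"xyz": [-0.005,0,0.06],"angular": [0,0,0],"gripper": 1},
    {"xyz": [-0.008,0,0.12],"angular": [0,0,0],"gripper": 1},
    {"xyz": [-0.008,0,0.12],"angular": [0,0,0],"gripper": 1},
    {"xyz": [-0.008,0,0.12],"angular": [0,0,0],"gripper": -0.2},
    {"xyz": [-0.008,0,0.12],"angular": [0,0,0],"gripper": -0.2}
  ]
}}

```text
t: 8.63
tool_pos: [667.8, -15.1, 146.1]
ee_rot: [-180.0, 30.0, -179.0]
ft_force: [0.5, 0.3, 0.7]
gripper_width: 0.595
finger_force: 0.0
```

Request:
{"op": "send_rows", "data": {
  "steps": [
    {"xyz": [0,0,0],"angular": [0,0,0],"gripper": -0.2},
    {"xyz": [0,0,0],"angular": [0,0,0],"gripper": -0.2},
    {"xyz": [0,0,-0.1],"angular": [0,0,0],"gripper": -0.2},
    {"xyz": [0,0,-0.2],"angular": [0,0,0],"gripper": -0.2},
    {"xyz": [0,0,-0.3],"angular": [0,0,0],"gripper": -0.2}
  ]
}}

```text
t: 9.05
tool_pos: [606.6, -15.9, 249.5]
ee_rot: [180.0, 29.9, -179.0]
ft_force: [0.2, -0.2, 1.3]
gripper_width: 0.597
finger_force: 0.0
```

```bash
python3 - <<'E'
from fit import *
p=viewer.get_image('wrist'); save(p,'w2')
s,t,r=pose(); print(s['t'],t,s['ee_rot'],s['gripper_width'],s['ft_force'],M.T@(t-O))
E
```

```text
9.1 [605.95878757 -16.03771409 259.06232886] [-179.92669881   30.50404223 -178.9742411 ] 0.6017394858168742 [2.84749151e+00 1.02916869e-02 1.18710026e+01] [ 5.69234684e+00 -8.29770257e-02  9.95538411e+01]
```

View pics/w2.png

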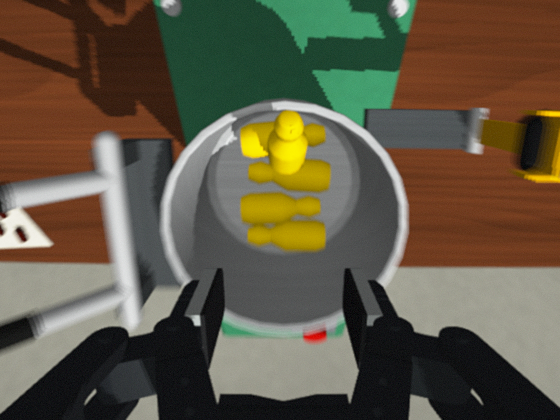

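```bash
python3 - <<'E'
from fit import *
p=viewer.get_image('wrist'); im=cv2.cvtColor(p['color'],cv2.COLOR_RGB2BGR)
s,t,r=pose(); print(t)
g=cv2.cvtColor(im,cv2.COLOR_BGR2GRAY)
for rad in (70,75):
  for a in np.linspace(0,6.28,80): cv2.circle(im,tuple(int(i) for i in np.round(proj(p,O+M@[rad*np.cos(a),rad*np.sin(a),0]))),1,(0,0,255),-1)
for X in ([-56,124,26],[0,-94,14]): cv2.circle(im,tuple(int(i) for i in np.round(proj(p,O+M@X))),3,(255,0,255),-1)
cv2.imwrite('pics/w3.png',im)
print(delta([522.5,326.5,230],RD))
E
```

```text
[607.45270065 -16.10744259 256.73181325]
(array([ 0.2037,  0.8601, -0.0439]), array([-3.000e-04,  3.397e-01,  1.700e-03]))
```

View pics/w3.png

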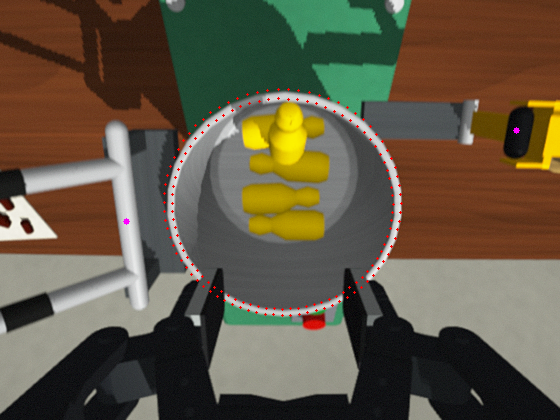

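The skittle lies in the drum at (288,135), and the projected rim sits on the real one, which confirms the drum pose. Now the lid.

Request:
{"op": "send_rows", "data": {
  "steps": [
    {"xyz": [0.02,0.09,-0.01],"angular": [0,0.07,0],"gripper": -1},
    {"xyz": [0.04,0.18,-0.02],"angular": [0,0.14,0],"gripper": -1},
    {"xyz": [0.07,0.27,-0.03],"angular": [0,0.21,0],"gripper": -1},
    {"xyz": [0.09,0.36,-0.04],"angular": [0,0.28,0],"gripper": -1},
    {"xyz": [0.11,0.45,-0.05],"angular": [0,0.335,0],"gripper": -1}
  ]
}}

```text
t: 9.57
tool_pos: [556.0, 164.8, 244.8]
ee_rot: [-179.9, -0.4, -179.0]
ft_force: [0.9, -0.6, -0.3]
gripper_width: 1.0
finger_force: 0.0
```

```bash
python3 - <<'E'
from fit import *
P={n:viewer.get_image(n) for n in ('wrist','top','scene')}
s,t,r=pose(); print(t,s['ee_rot'],s['ft_force'])
for th in ('lid_knob','lid','lid_seat'):
  rs=[]
  for n,p in P.items():
    q=models.pinpoint(p,th)
    if q and q[0]['score']>.4: rs.append(ray(p,q[0]['point'])); print(th,n,q[0]['score'],np.round(onz(p,q[0]['point'],{'lid':0,'lid_knob':45,'lid_seat':12}[th]),1))
  if len(rs)>1: print(tri(rs))
for n,p in P.items():
  m=cv2.inRange(cv2.cvtColor(p['color'],cv2.COLOR_RGB2HSV),(105,150,80),(125,255,255));k,_,st,ce=cv2.connectedComponentsWithStats(m)
  print(n,[(st[i].tolist(),np.round(onz(p,ce[i],20),1)) for i in range(1,k) if st[i,4]>1000])
print(delta([522.5,326.5,160],RD))
E
```

```text
[556.70259849 165.14024257 243.27390132] [ 179.9995083    -0.22891404 -178.84632689] [-0.20598402 -0.63685691 -0.53055978]
lid_knob top 0.93 [523.3 334.4  45. ]
lid_knob scene 0.7 [527.5 325.3  45. ]
(array([523.04041203, 330.71149882,  40.66629434]), [np.float64(4.038133721002492), np.float64(4.038133721002515)])
lid wrist 0.83 [522.4 324.2   0. ]
lid top 0.55 [515.5 316.3   0. ]
lid scene 0.91 [523.9 326.2   0. ]
(array([519.95235825, 322.65708041,  -1.99024348]), [np.float64(3.427366373653273), np.float64(7.434687930175095), np.float64(4.502154942266885)])
lid_seat wrist 0.6 [523.7 329.1  12. ]
lid_seat top 0.76 [530.6 329.3  12. ]
lid_seat scene 0.93 [522.6 331.5  12. ]
(array([526.68092618, 329.18331915,  15.20375202]), [np.float64(3.5830076121630117), np.float64(3.462967033472452), np.float64(1.3537097489863688)])
wrist [([372, 60, 167, 167, 9704], array([503.1, 342. ,  20. ]))]
top [([219, 194, 60, 60, 2674], array([522.5, 324.8,  20. ]))]
scene [([275, 12, 54, 51, 1668], array([-992.6,  550.5,   20. ])), ([286, 213, 66, 47, 1843], array([528.4, 318.4,  20. ]))]
(array([0.0783, 0.4112, 0.2092]), array([ 0.0001, -0.0016,  0.0011]))
```

Request:
{"op": "send_rows", "data": {
  "steps": [
    {"xyz": [0.02,0.09,0.0],"angular": [0,0,0],"gripper": -1},
    {"xyz": [0.04,0.19,0.02],"angular": [0,0,0],"gripper": -1},
    {"xyz": [0.06,0.28,0.05],"angular": [0,0,0],"gripper": -1},
    {"xyz": [0.079,0.36,0.1],"angular": [0,0,0],"gripper": -1},
    {"xyz": [0.079,0.409,0.18],"angular": [0,0,0],"gripper": -1}
  ]
}}

```text
t: 10.58
tool_pos: [521.7, 329.2, 173.6]
ee_rot: [179.8, 0.1, -178.9]
ft_force: [0.3, 1.0, 1.2]
gripper_width: 0.996
finger_force: 0.0
```

```bash
python3 - <<'E'
from fit import *
p=viewer.get_image('wrist')
s,t,r=pose(); print(t,s['ee_rot'],s['ft_force'])
m=cv2.inRange(cv2.cvtColor(p['color'],cv2.COLOR_RGB2HSV),(105,150,60),(125,255,255))
c=max(cv2.findContours(m,cv2.RETR_EXTERNAL,cv2.CHAIN_APPROX_NONE)[0],key=cv2.contourArea)[:,0]
# circle fit of flange edge on plane z=20 (fit on hull points)
h=cv2.convexHull(c)[:,0]; h=np.array([u for u in h if 3<u[0]<556 and 3<u[1]<416])
X=np.array([onz(p,u,18)[:2] for u in h]); A=np.c_[2*X,np.ones(len(X))]; b=(X**2).sum(1)
w=np.ones(len(X))
for _ in range(20):
  q=np.linalg.lstsq(A*w[:,None],b*w,rcond=None)[0]; rr=np.sqrt(q[2]+q[0]**2+q[1]**2); e=np.abs(np.hypot(*(X-q[:2]).T)-rr); w=1/(1+(e/1.5)**2)
print('circle',q[:2],rr,len(X),np.median(e)); save(p,'w4')
for th,z in (('lid_knob',45),('lid',0),('lid_seat',12)): print(th,[(round(v['score'],2),np.round(onz(p,v['point'],z),1)) for v in models.pinpoint(p,th)[:2]])
print(delta([523,326.5,47],RD))
E
```

```text
[519.77886724 329.7467465  164.59880549] [-179.94174448   -0.42031287 -178.89325548] [-2.97352805  1.30504981 -8.4927489 ]
circle [523.07903872 329.23487491] 78.72520367874782 54 0.16114527905381237
lid_knob [(0.77, array([524.9, 327.4,  45. ]))]
lid [(0.62, array([522.7, 327.8,  -0. ]))]
lid_seat [(0.62, array([524.8, 330. ,  12. ]))]
(array([-0.0041,  0.0012,  0.31  ]), array([-0.0005, -0.0026,  0.0021]))
```

Request:
{"op": "send_rows", "data": {
  "steps": [
    {"xyz": [0,0,0.1],"angular": [0,0,0],"gripper": -1},
    {"xyz": [0,0,0.19],"angular": [0,0,0],"gripper": -1},
    {"xyz": [0,0,0.26],"angular": [0,0,0],"gripper": -1},
    {"xyz": [0,0,0.27],"angular": [0,0,0],"gripper": -1},
    {"xyz": [0,0,0.27],"angular": [0,0,0],"gripper": -1}
  ]
}}

```text
t: 11.2
tool_pos: [522.1, 325.2, 63.7]
ee_rot: [-180.0, -0.2, -179.1]
ft_force: [-1.1, 0.4, -0.2]
gripper_width: 1.001
finger_force: 0.0
```

Request:
{"op": "send_rows", "data": {
  "steps": [
    {"xyz": [0,0,0],"angular": [0,0,0],"gripper": -1},
    {"xyz": [0,0,0],"angular": [0,0,0],"gripper": -1},
    {"xyz": [0,0,0],"angular": [0,0,0],"gripper": -1},
    {"xyz": [0,0,0],"angular": [0,0,0],"gripper": -1},
    {"xyz": [0,0,0],"angular": [0,0,0],"gripper": -1}
  ]
}}

```text
t: 11.62
tool_pos: [522.1, 326.4, 64.4]
ee_rot: [180.0, -0.1, -179.0]
ft_force: [0.1, -0.5, -0.6]
gripper_width: 0.999
finger_force: 0.0
```

Request:
{"op": "send_rows", "data": {
  "grip_force": 80,
  "steps": [
    {"xyz": [-0.003,0.004,0.03],"angular": [0,0,0],"gripper": -1},
    {"xyz": [-0.003,0.004,0.043],"angular": [0,0,0],"gripper": -1},
    {"xyz": [-0.003,0.004,0.043],"angular": [0,0,0],"gripper": -1},
    {"xyz": [-0.003,0.004,0.043],"angular": [0,0,0],"gripper": 1},
    {"xyz": [-0.003,0.004,0.043],"angular": [0,0,0],"gripper": 1}
  ]
}}

```text
t: 12.03
tool_pos: [522.8, 327.8, 46.0]
ee_rot: [-180.0, -0.2, -179.0]
ft_force: [0.7, 0.1, 0.4]
gripper_width: 0.751
finger_force: 0.0
```

Request:
{"op": "send_rows", "data": {
  "steps": [
    {"xyz": [0,0,0],"angular": [0,0,0],"gripper": 1},
    {"xyz": [0,0,0],"angular": [0,0,0],"gripper": 1},
    {"xyz": [0,0,0],"angular": [0,0,0],"gripper": 1},
    {"xyz": [0,0,0],"angular": [0,0,0],"gripper": 1},
    {"xyz": [0,0,0],"angular": [0,0,0],"gripper": 1}
  ]
}}

```text
t: 12.45
tool_pos: [523.1, 327.9, 46.9]
ee_rot: [180.0, -0.1, -179.0]
ft_force: [-1.1, -0.1, 5.7]
gripper_width: 0.373
finger_force: 80.2
```

Request:
{"op": "send_rows", "data": {
  "steps": [
    {"xyz": [0,0,0],"angular": [0,0,0],"gripper": 1},
    {"xyz": [0,0,0],"angular": [0,0,0],"gripper": 1},
    {"xyz": [0,0,0],"angular": [0,0,0],"gripper": 1},
    {"xyz": [0,0,0],"angular": [0,0,0],"gripper": 1},
    {"xyz": [0,0,0],"angular": [0,0,0],"gripper": 1}
  ]
}}

```text
t: 12.87
tool_pos: [523.1, 327.9, 46.8]
ee_rot: [180.0, -0.1, -179.0]
ft_force: [-0.8, 0.2, 6.1]
gripper_width: 0.378
finger_force: 80.2
```

Request:
{"op": "send_rows", "data": {
  "steps": [
    {"xyz": [0,0,-0.06],"angular": [0,0,0],"gripper": 1},
    {"xyz": [0,0,-0.15],"angular": [0,0,0],"gripper": 1},
    {"xyz": [0,0,-0.25],"angular": [0,0,0],"gripper": 1},
    {"xyz": [0,0,-0.35],"angular": [0,0,0],"gripper": 1},
    {"xyz": [0,0,-0.45],"angular": [0,0,0],"gripper": 1}
  ]
}}

```text
t: 13.28
tool_pos: [522.9, 327.5, 227.4]
ee_rot: [-180.0, -0.2, -179.0]
ft_force: [1.0, 0.6, -4.6]
gripper_width: 0.378
finger_force: 80.5
```

Request:
{"op": "send_rows", "data": {
  "steps": [
    {"xyz": [0,-0.03,-0.08],"angular": [0,0,0],"gripper": 1},
    {"xyz": [-0.01,-0.1,-0.14],"angular": [0,0,0],"gripper": 1},
    {"xyz": [-0.02,-0.18,-0.18],"angular": [0,0,0],"gripper": 1},
    {"xyz": [-0.03,-0.27,-0.2],"angular": [0,0,0],"gripper": 1},
    {"xyz": [-0.04,-0.36,-0.2],"angular": [0,0,0],"gripper": 1}
  ]
}}

```text
t: 13.7
tool_pos: [542.2, 183.0, 308.1]
ee_rot: [180.0, -0.1, -179.0]
ft_force: [1.3, -0.9, -3.9]
gripper_width: 0.377
finger_force: 80.7
```

```bash
python3 - <<'E'
from fit import *
p=viewer.get_image('wrist'); save(p,'w5')
s,t,r=pose(); print(t,s['ee_rot'],s['ft_force'],s['gripper_width'])
print(delta(O+M@[0,0,160],RM))
E
```

```text
[542.89069613 177.77020631 307.10949272] [-1.79867053e+02 -8.86421902e-02 -1.79136897e+02] [ 2.27156839 -4.9364326  -3.40760209] 0.3694758270313606
(array([-0.0625, -0.4866, -0.0026]), array([-0.0014, -0.3343,  0.0007]))
```

Request:
{"op": "send_rows", "data": {
  "steps": [
    {"xyz": [-0.01,-0.1,0],"angular": [0,-0.05,0],"gripper": 1},
    {"xyz": [-0.02,-0.2,0],"angular": [0,-0.12,0],"gripper": 1},
    {"xyz": [-0.04,-0.3,0],"angular": [0,-0.19,0],"gripper": 1},
    {"xyz": [-0.05,-0.4,0],"angular": [0,-0.26,0],"gripper": 1},
    {"xyz": [-0.063,-0.487,0],"angular": [0,-0.333,0],"gripper": 1}
  ]
}}

```text
t: 14.17
tool_pos: [570.3, -12.2, 306.1]
ee_rot: [-179.9, 30.1, -179.0]
ft_force: [0.8, 0.6, -3.7]
gripper_width: 0.377
finger_force: 81.7
```

Request:
{"op": "send_rows", "data": {
  "steps": [
    {"xyz": [0,0,0],"angular": [0,0,0],"gripper": 1},
    {"xyz": [0,0,0],"angular": [0,0,0],"gripper": 1},
    {"xyz": [0,0,0],"angular": [0,0,0],"gripper": 1},
    {"xyz": [0,0,0],"angular": [0,0,0],"gripper": 1},
    {"xyz": [0,0,0],"angular": [0,0,0],"gripper": 1}
  ]
}}

```text
t: 14.58
tool_pos: [571.0, -9.0, 305.9]
ee_rot: [180.0, 29.7, -178.9]
ft_force: [-0.0, 0.4, -3.4]
gripper_width: 0.374
finger_force: 82.1
```

```bash
python3 - <<'E'
from fit import *
s,t,r=pose(); print(t,s['ee_rot'],s['ft_force'],s['gripper_width'],M.T@(t-O))
P={n:viewer.get_image(n) for n in ('wrist','top','scene')}
p=P['wrist']; im=cv2.cvtColor(p['color'],cv2.COLOR_RGB2BGR)
T=np.array(p['world_from_camera']); 
# predicted flange outline for lid in hand (flange top, 20 mm above lid origin)
for x0,col in ((0,(0,0,255)),):
  for a in np.linspace(0,6.28,120): cv2.circle(im,tuple(int(i) for i in np.clip(np.round(proj(p,t+r.apply([x0+80*np.cos(a),80*np.sin(a),46.8-20]))),-9999,9999)),1,col,-1)
for a in np.linspace(0,6.28,80): cv2.circle(im,tuple(int(i) for i in np.round(proj(p,O+M@[75*np.cos(a),75*np.sin(a),0]))),1,(0,255,0),-1)
cv2.imwrite('pics/w6.png',im)
print(delta(O+M@[0,0,60],RM))
E
```

```text
[570.97292499  -9.03755766 305.93463132] [ 179.98331148   29.72188841 -178.92474897] [-0.02969159  0.37843931 -3.35232279] 0.37385544106748464 [ -1.07841189   7.42720879 157.58641337]
(array([-0.0039, -0.0183,  0.244 ]), array([ 0.0013, -0.0028,  0.0022]))
```

View pics/w6.png

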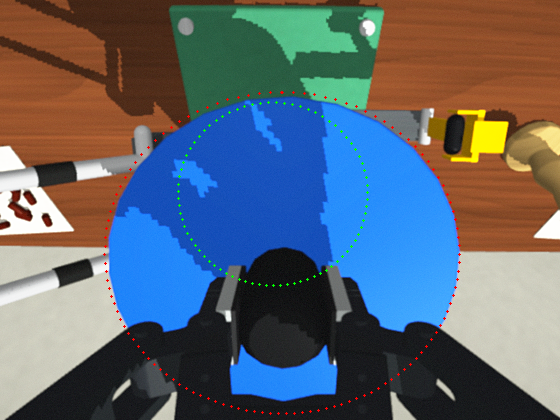

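Request:
{"op": "send_rows", "data": {
  "steps": [
    {"xyz": [0,-0.0185,0.06],"angular": [0.001,-0.003,0.002],"gripper": 1},
    {"xyz": [0,-0.0185,0.13],"angular": [0.001,-0.003,0.002],"gripper": 1},
    {"xyz": [0,-0.0185,0.2],"angular": [0.001,-0.003,0.002],"gripper": 1},
    {"xyz": [0,-0.0185,0.25],"angular": [0.001,-0.003,0.002],"gripper": 1},
    {"xyz": [0,-0.0185,0.25],"angular": [0.001,-0.003,0.002],"gripper": 1}
  ]
}}

```text
t: 15.15
tool_pos: [620.3, -16.1, 214.1]
ee_rot: [179.9, 29.7, -179.2]
ft_force: [-0.1, -0.9, -5.7]
gripper_width: 0.375
finger_force: 81.9
```

Request:
{"op": "send_rows", "data": {
  "steps": [
    {"xyz": [0,0,0],"angular": [0,0,0],"gripper": 1},
    {"xyz": [0,0,0],"angular": [0,0,0],"gripper": 1},
    {"xyz": [0,0,0],"angular": [0,0,0],"gripper": 1},
    {"xyz": [0,0,0],"angular": [0,0,0],"gripper": 1},
    {"xyz": [0,0,0],"angular": [0,0,0],"gripper": 1}
  ]
}}

```text
t: 15.57
tool_pos: [620.5, -16.8, 220.6]
ee_rot: [180.0, 30.2, -179.2]
ft_force: [0.3, -0.1, -4.2]
gripper_width: 0.376
finger_force: 82.0
```

```bash
python3 - <<'E'
from fit import *
s,t,r=pose(); print(t,s['ee_rot'],s['ft_force'],M.T@(t-O))
P={n:viewer.get_image(n) for n in ('top','scene')}
for n,p in P.items():
  im=cv2.cvtColor(p['color'],cv2.COLOR_RGB2BGR)
  for a in np.linspace(0,6.28,100): cv2.circle(im,tuple(int(i) for i in np.round(proj(p,O+M@[75*np.cos(a),75*np.sin(a),0]))),0,(0,255,0),-1)
  for a in np.linspace(0,6.28,100): cv2.circle(im,tuple(int(i) for i in np.round(proj(p,t+r.apply([80*np.cos(a),80*np.sin(a),46.8-12])))),0,(0,0,255),-1)
  u=np.round(proj(p,O)).astype(int); P[n]=cv2.resize(im[u[1]-75:u[1]+75,u[0]-100:u[0]+100],None,fx=2.6,fy=2.6,interpolation=2)[:290]
cv2.imwrite('pics/s7.png',np.vstack(list(P.values())))
print(delta(O+M@[-1.5,0,34.8],RM))
E
```

```text
[620.48441582 -16.75636756 220.62900152] [ 179.99709792   30.15782063 -179.21942824] [ 0.26899658 -0.10394614 -4.19367433] [-0.95518078 -1.01362054 59.01280919]
(array([0.0007, 0.0027, 0.0593]), array([-0.0003,  0.0013, -0.0006]))
```

View pics/s7.png

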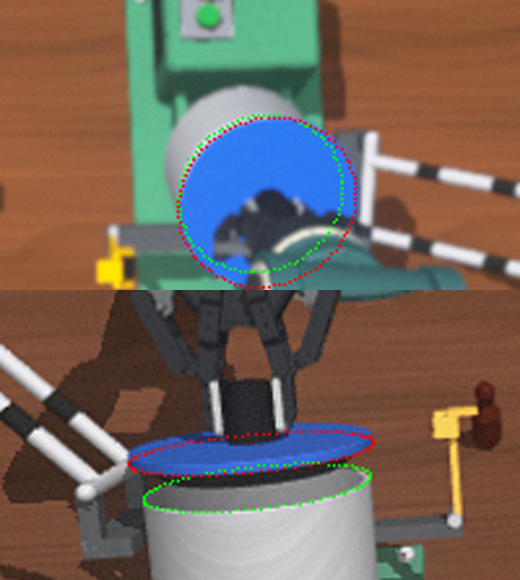

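Request:
{"op": "send_rows", "data": {
  "steps": [
    {"xyz": [0.001,0.0027,0.01],"angular": [0,0,0],"gripper": 1},
    {"xyz": [0.001,0.0027,0.02],"angular": [0,0,0],"gripper": 1},
    {"xyz": [0.001,0.0027,0.03],"angular": [0,0,0],"gripper": 1},
    {"xyz": [0.001,0.0027,0.036],"angular": [0,0,0],"gripper": 1},
    {"xyz": [0.001,0.0027,0.04],"angular": [0,0,0],"gripper": 1}
  ]
}}

```text
t: 16.08
tool_pos: [628.2, -15.6, 204.4]
ee_rot: [180.0, 30.0, -179.2]
ft_force: [-0.8, 0.3, -3.6]
gripper_width: 0.376
finger_force: 82.0
```

Request:
{"op": "send_rows", "data": {
  "steps": [
    {"xyz": [0,0,0],"angular": [0,0,0],"gripper": 1},
    {"xyz": [0,0,0],"angular": [0,0,0],"gripper": 1},
    {"xyz": [0,0,0.005],"angular": [0,0,0],"gripper": 1},
    {"xyz": [0,0,0.01],"angular": [0,0,0],"gripper": 1},
    {"xyz": [0,0,0.01],"angular": [0,0,0],"gripper": 1}
  ]
}}

```text
t: 16.5
tool_pos: [630.2, -15.5, 201.4]
ee_rot: [180.0, 30.0, -179.2]
ft_force: [-0.3, 0.8, -4.6]
gripper_width: 0.376
finger_force: 82.0
```

```bash
python3 - <<'E'
from fit import *
s,t,r=pose(); print(t,s['ee_rot'],s['ft_force'],s['moment'],M.T@(t-O))
print(delta(O+M@[-1.5,0,34.8],RM))
E
```

```text
[630.18093082 -15.51667393 201.41296848] [ 179.98701139   30.04282854 -179.2193417 ] [-0.3225464   0.82957535 -4.61508395] [-0.05854788  0.66602056  0.04267273] [-2.15098987  0.08437688 37.5144462 ]
(array([-0.0016, -0.0002,  0.0068]), array([-0.0002,  0.0005, -0.0005]))
```

Request:
{"op": "send_rows", "data": {
  "steps": [
    {"xyz": [-0.001,0,0.004],"angular": [0,0,0],"gripper": 1},
    {"xyz": [-0.001,0,0.008],"angular": [0,0,0],"gripper": 1},
    {"xyz": [-0.001,0,0.008],"angular": [0,0,0],"gripper": 1},
    {"xyz": [-0.001,0,0.008],"angular": [0,0,0],"gripper": 1},
    {"xyz": [-0.001,0,0.008],"angular": [0,0,0],"gripper": 1}
  ]
}}

```text
t: 16.92
tool_pos: [632.1, -15.5, 199.3]
ee_rot: [180.0, 30.1, -179.2]
ft_force: [0.1, -0.4, -3.1]
gripper_width: 0.375
finger_force: 82.1
```

Request:
{"op": "send_rows", "data": {
  "steps": [
    {"xyz": [0,0,0.003],"angular": [0,0,0],"gripper": 1},
    {"xyz": [0,0,0.006],"angular": [0,0,0],"gripper": 1},
    {"xyz": [0,0,0.006],"angular": [0,0,0],"gripper": 1},
    {"xyz": [0,0,0.006],"angular": [0,0,0],"gripper": 1},
    {"xyz": [0,0,0.006],"angular": [0,0,0],"gripper": 1}
  ]
}}

```text
t: 17.33
tool_pos: [632.4, -15.5, 199.1]
ee_rot: [-180.0, 30.0, -179.2]
ft_force: [-40.0, 0.7, 22.3]
gripper_width: 0.373
finger_force: 86.9
```

Request:
{"op": "send_rows", "data": {
  "steps": [
    {"xyz": [0,0,-0.003],"angular": [0,0,0],"gripper": 1},
    {"xyz": [0,0,-0.003],"angular": [0,0,0],"gripper": -0.5},
    {"xyz": [0,0,-0.003],"angular": [0,0,0],"gripper": -0.5},
    {"xyz": [0,0,-0.003],"angular": [0,0,0],"gripper": -0.5},
    {"xyz": [0,0,-0.003],"angular": [0,0,0],"gripper": -0.5}
  ]
}}

```text
t: 17.75
tool_pos: [632.9, -15.5, 198.3]
ee_rot: [180.0, 30.1, -179.2]
ft_force: [-0.2, -0.5, 1.0]
gripper_width: 0.751
finger_force: 0.0
```

Request:
{"op": "send_rows", "data": {
  "steps": [
    {"xyz": [0,0,-0.06],"angular": [0,0,0],"gripper": -0.5},
    {"xyz": [0,0,-0.15],"angular": [0,0,0],"gripper": -0.5},
    {"xyz": [0,0,-0.25],"angular": [0,0,0],"gripper": -0.5},
    {"xyz": [0,0,-0.3],"angular": [0,0,0],"gripper": -0.5},
    {"xyz": [0,0,-0.3],"angular": [0,0,0],"gripper": -0.5}
  ]
}}

```text
t: 18.17
tool_pos: [572.2, -16.4, 308.1]
ee_rot: [-180.0, 30.5, -179.2]
ft_force: [0.8, -0.5, 0.6]
gripper_width: 0.747
finger_force: 0.0
```

```bash
python3 - <<'E'
from fit import *
P={n:viewer.get_image(n) for n in ('top','scene','wrist')}
s,t,r=pose(); print(t,s['ee_rot'],s['ft_force'],M.T@(t-O))
out=[]
for n,p in P.items():
  im=cv2.cvtColor(p['color'],cv2.COLOR_RGB2BGR)
  for z,rad,c in ((0,80,(0,0,255)),(8,80,(0,255,0)),(50-0,17,(255,0,255))):
    for a in np.linspace(0,6.28,140): cv2.circle(im,tuple(int(i) for i in np.round(proj(p,O+M@[rad*np.cos(a),rad*np.sin(a),z]))),0,c,-1)
  if n=='wrist': cv2.imwrite('pics/w8.png',im); out.append(cv2.resize(im,(720,540))[:,140:]);continue
  u=np.round(proj(p,O)).astype(int); out.append(cv2.resize(im[u[1]-75:u[1]+55,u[0]-80:u[0]+80],None,fx=2,fy=2,interpolation=2))
l=np.vstack(out[:2]); w=out[2]; h=max(l.shape[0],w.shape[0]); f=lambda z:cv2.copyMakeBorder(z,0,h-z.shape[0],0,0,cv2.BORDER_CONSTANT)
o=np.hstack([f(l),f(w)]); print(o.shape); cv2.imwrite('pics/s8.png',cv2.resize(o,None,fx=.88,fy=.88))
E
```

```text
[572.67075808 -16.36850953 301.43158898] [ 179.98725472   30.04490301 -179.226907  ] [-0.07697095 -0.52767085 -0.2399998 ] [-1.95241223e+00  7.22507536e-02  1.52891352e+02]
(540, 900, 3)
```

View pics/s8.png

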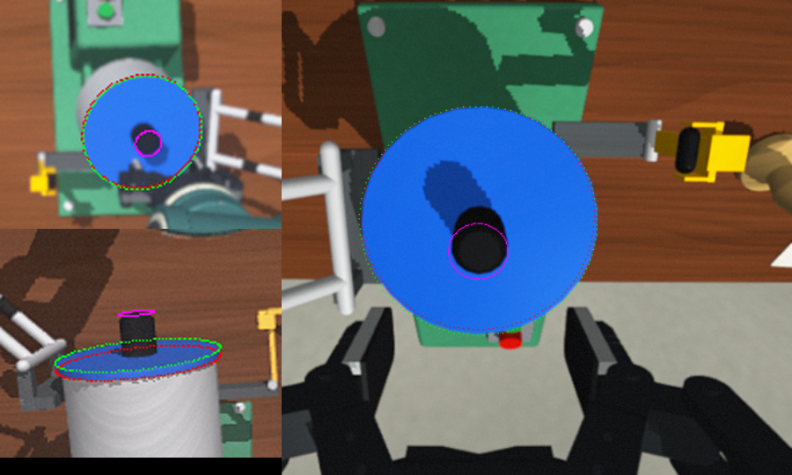

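The lid looks home: its flange edge and knob match the predicted circles in all three views. Next I look at the grip from above.

Request:
{"op": "send_rows", "data": {
  "steps": [
    {"xyz": [0,-0.05,-0.08],"angular": [0,0,0],"gripper": -0.5},
    {"xyz": [0,-0.12,-0.15],"angular": [0,0,0],"gripper": -0.5},
    {"xyz": [0,-0.2,-0.2],"angular": [0,0,0],"gripper": -0.5},
    {"xyz": [0,-0.28,-0.23],"angular": [0,0,0],"gripper": -0.5},
    {"xyz": [0,-0.36,-0.25],"angular": [0,0,0],"gripper": -0.5}
  ]
}}

```text
t: 18.73
tool_pos: [524.2, -162.5, 388.9]
ee_rot: [180.0, 30.1, -179.2]
ft_force: [0.8, 0.6, 0.4]
gripper_width: 0.75
finger_force: 0.0
```

```bash
cat > grip.py <<'E'
from fit import *
P={n:viewer.get_image(n) for n in ('wrist','top')}
s,t,r=pose(); print(s['t'],t,s['ee_rot'],s['ft_force'],'drum',np.round(M.T@(t-O),1))
rs=[]
for n,p in P.items():
  hsv=cv2.cvtColor(p['color'],cv2.COLOR_RGB2HSV);m=cv2.inRange(hsv,(0,170,70),(6,255,255))|cv2.inRange(hsv,(175,170,70),(180,255,255));k,_,st,ce=cv2.connectedComponentsWithStats(m)
  print(n,[(st[i].tolist(),np.round(ce[i],1).tolist()) for i in range(1,k) if st[i,4]>60],[(round(q['score'],2),np.round(q['point']).tolist()) for q in models.pinpoint(p,'clamp_grip')[:2]])
  # q from each ray: intersect with plane x_d=0
  for i in range(1,k):
    if st[i,4]<80: continue
    o,d=ray(p,ce[i]); o,d=M.T@(o-O),M.T@d; X=o-d*o[0]/d[0] if abs(d[0])>.05 else o
    f=lambda q:np.linalg.norm(np.cross(np.array([0,-94+214*np.cos(q),14+214*np.sin(q)])-o,d))
    qs=np.linspace(0,2.7,2701); v=[f(q) for q in qs]; print('   q',qs[np.argmin(v)],'miss mm',min(v))
E
python3 grip.py
```

```text
18.8333 [ 524.34650486 -165.10898534  387.73703713] [ 179.98957916   29.98303643 -179.47424661] [-0.51800853  0.0155048   0.45005253] drum [  -2.5 -147.9  252.9]
wrist [([135, 189, 12, 12, 72], [141.0, 194.7]), ([82, 194, 57, 86, 1824], [119.4, 232.5]), ([391, 259, 16, 15, 173], [397.7, 266.2])] [(0.94, [128.0, 233.0])]
   q 2.36 miss mm 0.567775394398201
   q 1.563 miss mm 7.276905102898984
top [([361, 75, 10, 10, 74], [365.2, 79.7]), ([511, 170, 12, 24, 199], [516.0, 181.5])] [(0.73, [516.0, 181.0])]
   q 2.309 miss mm 1.4566291728853635
```

Request:
{"op": "send_rows", "data": {
  "steps": [
    {"xyz": [-0.006,-0.08,0],"angular": [0,0,0],"gripper": -0.5},
    {"xyz": [-0.006,-0.16,0],"angular": [0,0,0],"gripper": -0.5},
    {"xyz": [-0.006,-0.24,0],"angular": [0,0,0],"gripper": -0.5},
    {"xyz": [-0.006,-0.24,0.04],"angular": [0,0,0],"gripper": -0.5},
    {"xyz": [-0.006,-0.24,0.08],"angular": [0,0,0],"gripper": -0.5}
  ]
}}

```text
t: 19.35
tool_pos: [544.5, -257.4, 360.5]
ee_rot: [179.9, 30.0, -179.3]
ft_force: [-0.4, -0.4, -0.1]
gripper_width: 0.75
finger_force: 0.0
```

```bash
python3 grip.py; python3 - <<'E'
from fit import *
q=2.345; print(delta(O+M@[0,-94+214*np.cos(q),17+214*np.sin(q)],RM))
E
```

```text
19.45 [ 544.57988857 -255.74941465  357.79659009] [ 179.75935648   29.79211248 -179.26758817] [ 0.08838352 -0.09842547 -0.46811173] drum [  -1.1 -238.9  217.5]
wrist [([187, 192, 14, 15, 94], [193.9, 199.4]), ([144, 198, 13, 20, 90], [151.8, 205.7]), ([272, 203, 32, 104, 2856], [287.5, 254.6]), ([125, 215, 22, 9, 73], [136.8, 218.7]), ([462, 266, 20, 16, 226], [471.2, 273.8])] [(0.67, [288.0, 257.0])]
   q 2.7 miss mm 16.850881843279122
   q 2.7 miss mm 40.1066151982612
   q 2.311 miss mm 1.6837628200744579
   q 1.915 miss mm 11.832792055927605
top [([361, 75, 10, 10, 74], [365.2, 79.7]), ([512, 170, 11, 20, 151], [516.6, 178.8])] [(0.81, [514.0, 177.0])]
   q 2.347 miss mm 2.823645010176422
(array([ 0.0009, -0.0123,  0.1269]), array([ 0.0009, -0.0001,  0.    ]))
```

Request:
{"op": "send_rows", "data": {
  "grip_force": 30,
  "steps": [
    {"xyz": [0,-0.008,0.05],"angular": [0,0,0],"gripper": -0.5},
    {"xyz": [0,-0.008,0.1],"angular": [0,0,0],"gripper": -0.5},
    {"xyz": [0,-0.008,0.115],"angular": [0,0,0],"gripper": -0.5},
    {"xyz": [0,-0.008,0.115],"angular": [0,0,0],"gripper": 1},
    {"xyz": [0,-0.008,0.115],"angular": [0,0,0],"gripper": 1}
  ]
}}

```text
t: 19.97
tool_pos: [566.9, -259.2, 323.3]
ee_rot: [-180.0, 30.1, -179.2]
ft_force: [0.2, 0.2, 0.3]
gripper_width: 0.474
finger_force: 0.0
```

Request:
{"op": "send_rows", "data": {
  "steps": [
    {"xyz": [0,0,0],"angular": [0,0,0],"gripper": 1},
    {"xyz": [0,0,0],"angular": [0,0,0],"gripper": 1},
    {"xyz": [0,0,0],"angular": [0,0,0],"gripper": 1},
    {"xyz": [0,0,0],"angular": [0,0,0],"gripper": 1},
    {"xyz": [0,0,0],"angular": [0,0,0],"gripper": 1}
  ]
}}

```text
t: 20.38
tool_pos: [567.0, -259.9, 323.2]
ee_rot: [-180.0, 30.1, -179.2]
ft_force: [1.4, -1.2, 3.7]
gripper_width: 0.17
finger_force: 29.5
```

```bash
python3 - <<'E'
from fit import *
s,t,r=pose(); print(s['t'],t,s['ee_rot'],s['ft_force'],s['gripper_width'],s['finger_force']);X=M.T@(t-O); print(X,'r',np.hypot(X[1]+94,X[2]-3-14),'q',np.arctan2(X[2]-17,X[1]+94))
# arc table relative to present pose: tool y = drum y, tool z = -drum z
q0=np.arctan2(X[2]-17,X[1]+94)
for k in range(6):
  a=np.linspace(q0-.5*k,q0-.5*(k+1),6)
  print(k,np.round(np.c_[214*(np.cos(a)-np.cos(a[0])),-214*(np.sin(a)-np.sin(a[0]))][1:]/400,3).tolist())
E
```

```text
20.3833 [ 567.03344609 -259.86802782  323.24270391] [-179.95142963   30.14170928 -179.21123153] [ 1.42444892 -1.21511482  3.65598795] 0.16986957212614076 29.476256668567657
[   0.99291871 -243.31901398  176.37617082] r 218.39627231924374 q 2.3236264383297973
0 [[0.041, -0.035], [0.085, -0.065], [0.132, -0.091], [0.181, -0.112], [0.232, -0.128]]
1 [[0.052, -0.011], [0.106, -0.016], [0.159, -0.016], [0.212, -0.011], [0.265, -0.001]]
2 [[0.051, 0.016], [0.1, 0.036], [0.147, 0.062], [0.192, 0.092], [0.233, 0.126]]
3 [[0.037, 0.038], [0.071, 0.08], [0.1, 0.125], [0.124, 0.173], [0.144, 0.222]]
4 [[0.014, 0.051], [0.024, 0.104], [0.028, 0.157], [0.026, 0.211], [0.019, 0.264]]
5 [[-0.012, 0.052], [-0.029, 0.103], [-0.051, 0.151], [-0.078, 0.198], [-0.109, 0.241]]
```

Request:
{"op": "send_rows", "data": {
  "steps": [
    {"xyz": [0,0.041,-0.035],"angular": [0,0,0],"gripper": 1},
    {"xyz": [0,0.085,-0.065],"angular": [0,0,0],"gripper": 1},
    {"xyz": [0,0.132,-0.091],"angular": [0,0,0],"gripper": 1},
    {"xyz": [0,0.181,-0.112],"angular": [0,0,0],"gripper": 1},
    {"xyz": [0,0.232,-0.128],"angular": [0,0,0],"gripper": 1}
  ]
}}

```text
t: 20.8
tool_pos: [539.4, -167.9, 369.2]
ee_rot: [-179.8, 30.2, -179.2]
ft_force: [0.3, -6.6, 5.9]
gripper_width: 0.175
finger_force: 30.6
```

Request:
{"op": "send_rows", "data": {
  "steps": [
    {"xyz": [0,0.052,-0.011],"angular": [0,0,0],"gripper": 1},
    {"xyz": [0,0.106,-0.016],"angular": [0,0,0],"gripper": 1},
    {"xyz": [0,0.159,-0.016],"angular": [0,0,0],"gripper": 1},
    {"xyz": [0,0.212,-0.011],"angular": [0,0,0],"gripper": 1},
    {"xyz": [0,0.265,-0.001],"angular": [0,0,0],"gripper": 1}
  ]
}}

```text
t: 21.22
tool_pos: [538.2, -60.8, 368.8]
ee_rot: [-179.9, 30.2, -179.2]
ft_force: [-0.2, -1.4, 8.2]
gripper_width: 0.172
finger_force: 32.4
```

```bash
cat > arc.py <<'E'
from fit import *
s,t,r=pose(); print(s['t'],t,s['ee_rot'],s['ft_force'],s['gripper_width'],s['finger_force']);X=M.T@(t-O); print(X,'r',np.hypot(X[1]+94,X[2]-6-14),'q',np.arctan2(X[2]-20,X[1]+94))
E
python3 arc.py
```

```text
21.2167 [538.16426531 -60.79790608 368.82827191] [-179.91079297   30.23172462 -179.22548157] [-0.24475321 -1.35365272  8.1766721 ] 0.17224431798495024 32.353845834732056
[  1.30387078 -43.8486337  228.83432248] r 214.77181795300024 q 1.3351104088110688
```

Request:
{"op": "send_rows", "data": {
  "steps": [
    {"xyz": [0,0.051,0.016],"angular": [0,0,0],"gripper": 1},
    {"xyz": [0,0.1,0.036],"angular": [0,0,0],"gripper": 1},
    {"xyz": [0,0.147,0.062],"angular": [0,0,0],"gripper": 1},
    {"xyz": [0,0.192,0.092],"angular": [0,0,0],"gripper": 1},
    {"xyz": [0,0.233,0.126],"angular": [0,0,0],"gripper": 1}
  ]
}}

```text
t: 21.63
tool_pos: [562.5, 33.2, 324.2]
ee_rot: [-180.0, 30.2, -179.2]
ft_force: [3.1, -1.0, 4.5]
gripper_width: 0.175
finger_force: 33.8
```

Request:
{"op": "send_rows", "data": {
  "steps": [
    {"xyz": [0,0.037,0.038],"angular": [0,0,0],"gripper": 1},
    {"xyz": [0,0.071,0.08],"angular": [0,0,0],"gripper": 1},
    {"xyz": [0,0.1,0.125],"angular": [0,0,0],"gripper": 1},
    {"xyz": [0,0.124,0.173],"angular": [0,0,0],"gripper": 1},
    {"xyz": [0,0.144,0.222],"angular": [0,0,0],"gripper": 1}
  ]
}}

```text
t: 22.05
tool_pos: [606.5, 92.1, 246.8]
ee_rot: [179.9, 30.2, -179.2]
ft_force: [2.6, -0.3, 3.1]
gripper_width: 0.174
finger_force: 35.9
```

```bash
python3 arc.py; python3 - <<'E'
from fit import *
p=viewer.get_image('scene'); q=viewer.get_image('wrist')
a=cv2.cvtColor(p['color'],cv2.COLOR_RGB2BGR)[130:330,60:300]; b=cv2.cvtColor(q['color'],cv2.COLOR_RGB2BGR)
cv2.imwrite('pics/c9.png',np.hstack([cv2.resize(a,(360,300)),cv2.resize(b,(400,300))]))
E
```

```text
22.05 [606.46438011  92.0675148  246.83671884] [ 179.89380943   30.15188191 -179.20477616] [ 2.59653921 -0.25382671  3.11670848] 0.1737572732982358 35.86557447910309
[  1.38418196 108.00334883  87.92424279] r 213.11746924464768 q 0.32437599651660776
```

View pics/c9.png

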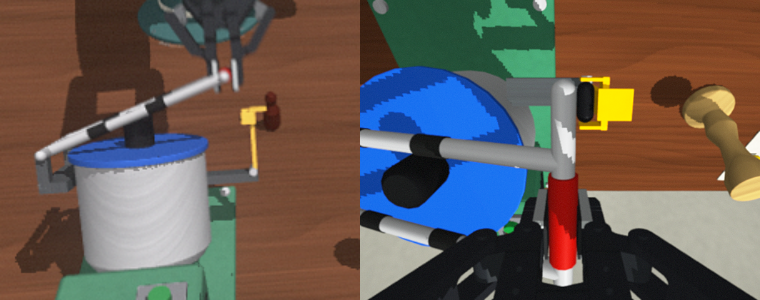

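The clamp is held just above the catch, with the arms either side of the knob. I press it down.

Request:
{"op": "send_rows", "data": {
  "grip_force": 60,
  "steps": [
    {"xyz": [0,0.007,0.024],"angular": [0,0,0],"gripper": 1},
    {"xyz": [0,0.013,0.048],"angular": [0,0,0],"gripper": 1},
    {"xyz": [0,0.018,0.072],"angular": [0,0,0],"gripper": 1},
    {"xyz": [0,0.022,0.096],"angular": [0,0,0],"gripper": 1},
    {"xyz": [0,0.025,0.117],"angular": [0,0,0],"gripper": 1}
  ]
}}

```text
t: 22.57
tool_pos: [629.6, 103.1, 206.3]
ee_rot: [179.7, 30.1, -179.2]
ft_force: [-2.2, 19.9, 4.9]
gripper_width: 0.161
finger_force: 60.2
```

Request:
{"op": "send_rows", "data": {
  "steps": [
    {"xyz": [0,0.001,0.012],"angular": [0,0,0],"gripper": 1},
    {"xyz": [0,0.002,0.024],"angular": [0,0,0],"gripper": 1},
    {"xyz": [0,0.003,0.036],"angular": [0,0,0],"gripper": 1},
    {"xyz": [0,0.003,0.048],"angular": [0,0,0],"gripper": 1},
    {"xyz": [0,0.003,0.054],"angular": [0,0,0],"gripper": 1}
  ]
}}

```text
t: 22.98
tool_pos: [640.4, 104.7, 187.6]
ee_rot: [179.7, 30.1, -179.2]
ft_force: [-1.9, 27.4, 3.6]
gripper_width: 0.164
finger_force: 61.2
```

```bash
python3 arc.py
```

```text
22.9833 [640.42161507 104.73215453 187.57787926] [ 179.70922284   30.12220514 -179.24874447] [-1.91461019 27.40123054  3.56648239] 0.16362727936641552 61.17041051387787
[  1.3195817  120.17088077  19.5353258 ] r 214.1713848578258 q -0.0021696388949888523
```

Request:
{"op": "send_rows", "data": {
  "steps": [
    {"xyz": [0,0.003,0.004],"angular": [0,0,0],"gripper": 1},
    {"xyz": [0,0.004,0.008],"angular": [0,0,0],"gripper": 1},
    {"xyz": [0,0.004,0.008],"angular": [0,0,0],"gripper": 1},
    {"xyz": [0,0.004,0.008],"angular": [0,0,0],"gripper": 1},
    {"xyz": [0,0.004,0.008],"angular": [0,0,0],"gripper": 1}
  ]
}}

```text
t: 23.4
tool_pos: [641.9, 104.9, 184.9]
ee_rot: [179.9, 30.1, -179.2]
ft_force: [2.6, 13.1, 0.4]
gripper_width: 0.169
finger_force: 60.5
```

```bash
python3 arc.py;python3 - <<'E'
from fit import *
P=viewer.get_image('scene'),viewer.get_image('wrist')
a,b=[cv2.cvtColor(p['color'],cv2.COLOR_RGB2BGR) for p in P]
cv2.imwrite('pics/c10.png',np.hstack([cv2.resize(a[160:280,140:260],(400,400)),cv2.resize(b[:,160:],(381,400))]))
E
```

```text
23.4 [641.94472061 104.94767795 184.94126103] [ 179.86831928   30.11534386 -179.23225792] [ 2.58770524 13.06760216  0.44353823] 0.1687485134155248 60.53181231021881
[  1.32290507 120.36414467  16.48890256] r 214.39289709516868 q -0.01637766200318922
```

View pics/c10.png

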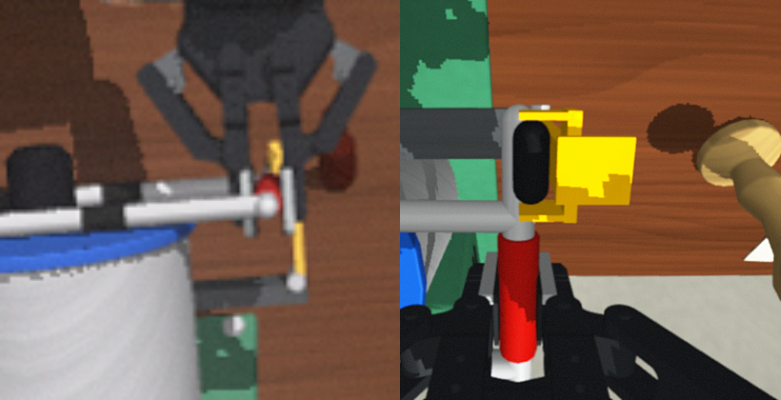

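The roller (535,160 in the crop) lies over the bar, so the catch has snapped. Now I release and back off.

Request:
{"op": "send_rows", "data": {
  "steps": [
    {"xyz": [0,0,0],"angular": [0,0,0],"gripper": 0.0},
    {"xyz": [0,0,0],"angular": [0,0,0],"gripper": 0.0},
    {"xyz": [0,0,0],"angular": [0,0,0],"gripper": 0.0},
    {"xyz": [0,0,0],"angular": [0,0,0],"gripper": 0.0},
    {"xyz": [0,0,0],"angular": [0,0,0],"gripper": 0.0}
  ]
}}

```text
t: 23.92
tool_pos: [641.7, 103.6, 184.5]
ee_rot: [180.0, 30.1, -179.2]
ft_force: [-1.0, 0.8, 0.6]
gripper_width: 0.498
finger_force: 0.0
```

Request:
{"op": "send_rows", "data": {
  "steps": [
    {"xyz": [0,0,-0.05],"angular": [0,0,0],"gripper": 0.0},
    {"xyz": [0,0,-0.12],"angular": [0,0,0],"gripper": 0.0},
    {"xyz": [0,0,-0.2],"angular": [0,0,0],"gripper": 0.0},
    {"xyz": [0,0,-0.25],"angular": [0,0,0],"gripper": 0.0},
    {"xyz": [0,0,-0.25],"angular": [0,0,0],"gripper": 0.0}
  ]
}}

```text
t: 24.33
tool_pos: [591.4, 103.2, 276.4]
ee_rot: [179.9, 30.4, -179.2]
ft_force: [-0.4, -0.8, 0.7]
gripper_width: 0.499
finger_force: 0.0
```

Request:
{"op": "send_rows", "data": {
  "steps": [
    {"xyz": [0,0,0],"angular": [0,0,0],"gripper": 0.0},
    {"xyz": [0,0,0],"angular": [0,0,0],"gripper": 0.0},
    {"xyz": [0,0,0],"angular": [0,0,0],"gripper": 0.0},
    {"xyz": [0,0,0],"angular": [0,0,0],"gripper": 0.0},
    {"xyz": [0,0,0],"angular": [0,0,0],"gripper": 0.0}
  ]
}}

```text
t: 24.75
tool_pos: [591.7, 103.1, 270.0]
ee_rot: [-180.0, 30.0, -179.2]
ft_force: [0.8, -0.5, 0.0]
gripper_width: 0.499
finger_force: 0.0
```

```bash
python3 - <<'E'
from fit import *
s=ctrl.sense(); print(s['t'],s['ft_force'],s['gripper_width'])
for n in ('wrist','scene','top'):
  p=viewer.get_image(n); hsv=cv2.cvtColor(p['color'],cv2.COLOR_RGB2HSV)
  m=cv2.inRange(hsv,(0,170,70),(6,255,255));k,_,st,ce=cv2.connectedComponentsWithStats(m)
  print(n,'red',[np.round(ce[i],1).tolist() for i in range(1,k) if st[i,4]>25],'pred grip',[np.round(proj(p,O+M@[0,-94+214*np.cos(q),14+214*np.sin(q)]),1).tolist() for q in (0,.06)],
   'pred roller',np.round(proj(p,O+M@[-56,124,26]),1),[np.round(q['point'],1).tolist() for q in models.pinpoint(p,'catch_roller')[:1]])
  if n=='wrist':
    u=np.round(proj(p,O+M@[-56,124,26])).astype(int); c=p['color'][u[1]-30:u[1]+30,u[0]-25:u[0]+25].max(2)<60
    yx=np.argwhere(c); print('black blob centre',yx.mean(0)[::-1]+u-[25,30],len(yx))
E
```

```text
24.75 [ 0.82916247 -0.53295552  0.04775509] 0.49887886067885373
wrist red [[285.6, 225.0]] pred grip [[283.5, 221.9], [282.8, 228.9]] pred roller [290.5 135.7] [[294.1, 137.3]]
black blob centre [292.94585635 136.64972376] 905
scene red [[366.4, 78.9], [316.6, 83.7], [299.5, 100.2], [531.3, 216.7], [221.4, 215.5], [163.6, 345.0]] pred grip [[220.4, 218.9], [219.7, 212.1]] pred roller [222.8 207.7] [[220.9, 205.9]]
top red [[365.2, 79.7], [554.6, 82.6], [514.5, 99.8], [335.6, 164.8], [317.6, 264.6]] pred grip [[336.3, 164.2], [337.0, 165.9]] pred roller [334.9 188.2] []
```

```bash
python3 -c "
from workcell import ctrl
print(ctrl.finish_job())"
```

```text
the job is handed in; nothing more can be done
None
```

The job is handed in at about 25 s on the robot's clock: the yellow skittle is in the drum, the lid is home, the clamp is closed with the catch over the bar, and the gripper is clear of everything; the hand-in returned no verdict, so this rests on my last pictures.

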